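# Fit the setting lever on the mill

### The job

Put the loose setting lever on the square spindle on top of the mill and press it gently down, without forcing it, until the spring ball clicks into the lever and the hub sits fully home. Then turn the mill's setting with it clockwise (seen from above) all the way to the stop, and let go, leaving the lever seated upright and the other things on the worktop undisturbed.

Things in the scene. Friction and masses are not known exactly. Their poses are not given: they have to be found in the camera images.
- mill: Countertop spice mill, fixed: white housing 124 x 124 mm with a steel top plate, a round aluminium dial in its middle (top 80 mm above the worktop) and a steel spout on its -x side. Origin: on the worktop under the middle of the dial, z up. Above the dial stands a round steel seat 51 mm across, and on it a square steel spindle. Contact forces over 50 N damage it.
- seat (a point): Nominal middle of the seat's upper face, 94 mm above the mill's origin, axes as the mill's. The spindle on it is 16 mm square and 31.5 mm tall with rounded edges. Seat and spindle are adjustable and were set by hand, their true place is not measured: together they are off this point by up to 3 mm in the mill's x and y each and by up to 5 mm up or down. They are clamped and do not give under a push.
- lever: Steel lever, 0.28 kg (+-25%), standing bore down. Origin: middle of the hub's underside, z up, x and y along the hub's sides. Hub 32 x 32 mm, 39.5 mm high. Bore from below: 17.5 mm square, sides along the hub's, 33.5 mm deep, 1 mm bevel at the mouth; each of its four walls has a hole for the ball 18 mm above the underside, so it fits in any of four quarter turns. Home: underside on the seat.
- grip (a point): Middle of the lever's black plastic grip on top of the hub, 56 mm above the lever's origin, axes as the lever's. The grip is 28 x 28 mm, sides along the hub's, and reaches from 38 to 74 mm above the origin.
- knob (a point): Middle of the small black knob (18 mm across, top 43 mm above the lever's underside) on the end of the lever's flat arm, 78 mm from the hub's axis to the lever's -x. The arm is 14 mm wide and 7 mm thick, 24 to 31 mm above the underside.
- setting (a joint): Turn of the spindle in the mill (rad): 0 = two of the square's sides face along the mill's x axis and the ball faces the mill's +x; grows clockwise seen from above, stop at 1.1. It starts between 0 and 0.3 and resists with about 0.12 N m.
- ball (a joint): How far the spring ball, 18 mm above the seat in the spindle's side, is pressed in (m): 0 = out, 3.5 mm proud; 0.001 or more under the bore wall; about 0 once clicked into a hole. It meets the mouth with the hub's underside about 22 mm above the seat; pushing on takes some 5 to 20 N. About 4 mm above the seat it snaps into the hole and the push drops; at the seat the push rises steeply.
- salt_mill: Bystander: turned pale wooden mill, 52 mm across, 129 mm high; origin in the middle of its foot.
- spice_jar_2: Bystander: glass spice jar with steel cap, 42 mm across, 88 mm high; origin in the middle of its foot.
- spice_jar_5: Bystander: glass spice jar with steel cap, 42 mm across, 88 mm high; origin in the middle of its foot.
- small_tin: Bystander: food tin, 58 mm across, 72 mm high; origin in the middle of its foot.
- honey_jar: Bystander: glass jar with black lid, 63 mm across, 94 mm high; origin in the middle of its foot.
- small_bowl: Bystander: white bowl, 115 mm across, 51 mm high; origin in the middle of its foot.
- egg_timer: Bystander: round kitchen timer, 61 mm across, 56 mm high; origin in the middle of its foot.
- matchbox: Bystander: small flat matchbox, 36 x 56 x 16 mm; origin in the middle of its underside.
- teaspoon: Bystander: teaspoon lying flat, 138 mm long, 12 mm high; origin under its middle.
Not all that is in view belongs to the job. Several things look just like the lever: the one meant starts nearest to the robot's base.

How it is judged:
On the way, in this order (a step that is already met when the one before it is completed fails the run):
1. the lever is pressed home: the ball has clicked into it (horizontal distance between lever and mill below 0.008 m and z of lever in the frame of mill below 0.1015 m and value of joint ball below 0.0006 m and angle between lever's own z axis and vertical below 0.08 rad), for 0.2 s.
2. the setting is turned to its stop (value of joint setting above 1 rad), for 0.2 s.
At the end, for the whole second after the job is handed in: The lever stands upright (within 0.08 rad) on the spindle, at rest, its axis within 8 mm of the mill's middle and its underside less than 101.5 mm above the mill's foot, with the ball out in a cross hole (pressed in less than 0.6 mm), and the setting is within 0.1 rad of its stop at 1.1 rad (all of step 1 and value of joint setting above 1 rad and linear speed of lever below 0.02 m/s); the robot touches nothing.
It fails at once if the lever is forced onto the mill with more than 50 N (before the setting nears its stop) (contact force between lever and mill above 50 N and value of joint setting below 0.95 rad).
It fails at once if a bystander is displaced by more than 30 mm (distance of any of salt_mill, spice_jar_2, spice_jar_5, small_tin, honey_jar, small_bowl, egg_timer, matchbox, teaspoon from where it was at the start of the episode above 0.03 m).
It also fails if it takes over 67 s, if anything falls off the work surface, if the arm or the gripper's body presses on something with over 40 N, if the wrist force passes 120 N, or if a joint passes its speed limit or range.

### The arm

A 7-joint arm with a two-finger parallel gripper is mounted at the origin on a cart in front of the work surface, level with it; the furniture and walls round the work are solid. World frame = base frame: x ahead of the robot, y to its left, z up, the work surface at z = 0. Lengths are in m, angles in rad, forces in N, time in s.
With the tool pointing down it reaches from about 0.4 to 0.85 m from the base axis. Payload 10.4 kg.
Tool frame: the origin (TCP) lies midway between the tips of the shut fingers; the grasp point (between the pads) lies 19 mm behind it; z points along the fingers, x is the direction in which the jaws open and shut, and the axes are right-handed (so a half turn about z gives the same grasp; the last joint's range is limited). The gripper opens to 85 mm and grips with 20 to 120 N. Pads are 22 mm wide; open, the fingers measure 114 mm over their backs; the gripper's body (76 mm by 85 mm) begins 54 mm behind the grasp point. The pads swing forward as they close: fully open they stand 13 mm farther back than shut.
Start: joints at [-1.323, 0.332, -0.065, 1.46, 0.022, 1.35, -0.088], TCP at [0.167, 0.602, 0.231] pointing down, gripper open.
Joint ranges: [-2.6, 2.6], [-0.5, 2.12], [-1.47, 1.34], [0.16, 2.42], [-1.27, 4.41], [0.06, 2.06], [-2.6, 2.6]. Speed limits (rad/s): [2.22, 2.22, 2.79, 2.79, 3.14, 3.14, 3.14].

### API

Orientations are given as a unit quaternion [x, y, z, w].
In Python, from workcell import manip, cams gives the robot as it stands.
- The arm moves only by the tool move_arm, never from a script. Its argument "moves" is a list of rows, each a list of 7 numbers: the turn, a rotation vector about the tool's x, y, z in degrees, then the shift along the tool's x, y, z in m, then the finger opening in m, from 0 to 0.0854. A call has 1 to 10 rows; each row is the pose to reach, as a shift and turn from the pose commanded when the call began, along the tool's axes at that moment; what a row does not reach only later rows make up. A row lasts 1/10 s, in which the tool goes at most 50 mm and 8.59 degrees, less where a joint would pass 70% of its speed; a pose out of reach is approached as far as the arm can. A call with a gripper value outside its range is refused whole. The fingers move at their own pace and stop on an object; "grip_force" is the grip in N (left out, the last holds). Time passes only in rows, so rows that repeat a pose let the fingers close. It gives the time, the measured TCP pose, the force and the opening at its end, in the units of the state.
- manip.get_obs(): the state, without advancing time (a new reading comes with each control period).
- cams.camera(name): name is "side" or "top"; returns the picture (400x640x3 uint8, red, green, blue); there is no depth.
- cams.camera_params(name): a dict with "fx", "fy", "cx", "cy" (pixels), "dist_coeffs" ([k1, k2, p1, p2, k3] as OpenCV has them; the pictures are not rectified), "xyz" and "rotation" of the camera in the world. Camera axes: x right, y up, looking along -z (the intrinsics and any distortion apply to the point x, -y, -z); pixel columns grow to the right and rows downward; lengths in m; the calibration is good to about 2 mm. A picture is of the moment at which its call begins. camera_params takes no time and is no camera call.
- manip.hand_in(): hands the job in, once; it reports no verdict.
The state is a dict: "clock": time; "joint_pos": joint angles; "joint_velocities": joint speeds; "tau": joint torques, N m; "position": TCP position; "ee_rot": TCP orientation; "ft_force": force on the tool from outside, world axes, zero at the start; "torque": the same for the moment, N m; "grip_width": opening from 0.0 (shut) to 1.0 (fully open).
Only numpy, scipy, OpenCV 4.12 (cv2) and the standard library are available. Lean on these libraries where they do the work, as an engineer would, in place of code of your own. Each camera call takes 0.05 s, during which the arm holds its last target. There are 200 camera calls.

## Working session

There is one attempt and no reset: what is moved stays moved. The work goes in short steps, Python scripts to look and compute and a tool call to move; the robot and the scene stay as the last step left them, time stands still between calls to the robot, and variables do not carry over. Pictures are saved under pics/ and viewed, about 8 in all and at most 12, crops included, and the job is handed in when it is done.

Besides the shell and the picture viewer there is one more tool, called after ">>>" as name(argument=value, ...) on one line, values as JSON. move_arm: Moves the arm, as the interface text tells. Its arguments: {"type":"object","properties":{"moves":{"type":"array","items":{"type":"array","items":{"type":"number"}}},"grip_force":{"type":"number"}},"required":["moves"]}

```bash
mkdir -p pics; python3 - <<'E'
from workcell import manip,cams
import cv2
for n in("side","top"):
    cv2.imwrite(f"pics/{n}0.png",cams.camera(n)[:,:,::-1])
    print(n,cams.camera_params(n))
print(manip.get_obs())
E
```

```text
side {'fx': 475.55665465122064, 'fy': 475.55665465122064, 'cx': 324.76750988218964, 'cy': 208.09590446120103, 'dist_coeffs': array([0.01276932, 0.        , 0.        , 0.        , 0.        ]), 'xyz': array([0.18177533, 1.27586568, 0.99963969]), 'rotation': array([-0.06225109,  0.4048933 ,  0.90173198, -0.13807846])}
top {'fx': 416.0586720148029, 'fy': 416.0586720148029, 'cx': 312.00354408818026, 'cy': 196.55996791033883, 'dist_coeffs': array([0.01154737, 0.        , 0.        , 0.        , 0.        ]), 'xyz': array([0.36072834, 0.29615403, 1.25643167]), 'rotation': array([-0.04747468,  0.03853476,  0.71302418, -0.69846814])}
{'clock': 0.1, 'joint_pos': array([-1.3226086 ,  0.33279463, -0.06468733,  1.46085749,  0.02159841,
        1.34990483, -0.08851051]), 'joint_velocities': array([ 0.00027456, -0.00037855,  0.0004066 , -0.00197639,  0.00095618,
        0.00094881, -0.00038325]), 'tau': array([ 1.42559922e-03, -6.26744628e+01,  4.90414537e-02, -3.92436755e+01,
        1.62952056e-02,  6.88394575e-03, -1.08016022e-05]), 'position': array([0.16710125, 0.6018973 , 0.23060416]), 'ee_rot': array([ 7.96082132e-01,  6.05188266e-01, -4.86235345e-04,  4.07673155e-04]), 'ft_force': array([0.53432092, 0.19064112, 0.62922915]), 'torque': array([ 0.05749796, -0.00564918,  0.00813888]), 'grip_width': 0.9998794532386023}
```

View pics/top0.png

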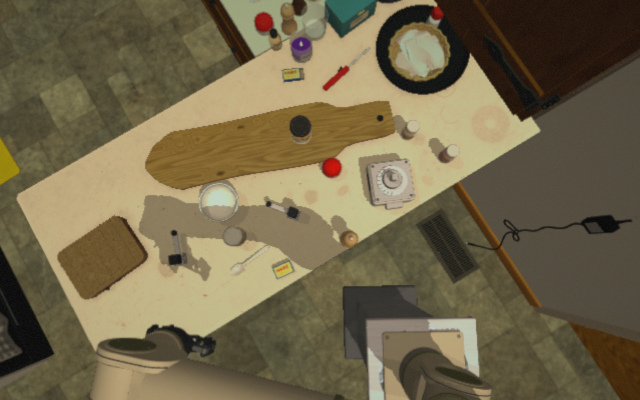

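View pics/side0.png

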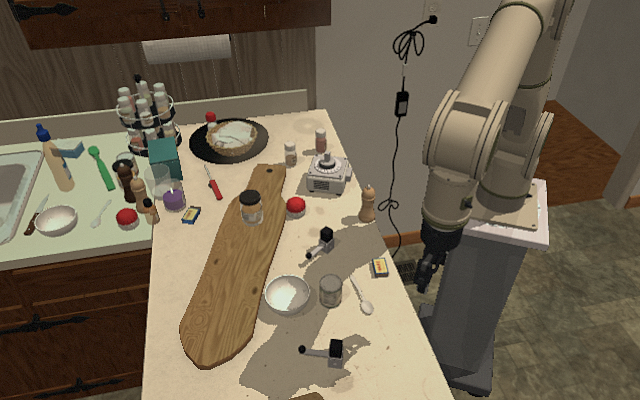

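Lever candidates in top view: A at (289,210) with knob at (269,202), and B at (176,258) with knob at (175,234). A looks nearer to the base (about (425,350)). I'll compute both distances and look at enlarged crops.

```bash
cat > h.py <<'E'
import numpy as np,cv2
from scipy.spatial.transform import Rotation as R
from workcell import manip,cams
def par(n):
    p=cams.camera_params(n);K=np.array([[p['fx'],0,p['cx']],[0,p['fy'],p['cy']],[0,0,1.]])
    return K,p['dist_coeffs'],p['xyz'],R.from_quat(p['rotation']).as_matrix()
F=np.diag([1,-1,-1.])
def ray(n,px):
    K,d,c,r=par(n);u=cv2.undistortPoints(np.array([[px]],float),K,d)[0,0]
    return c,r@F@np.array([u[0],u[1],1])
def plane(n,px,z):
    c,v=ray(n,px);return c+v*(z-c[2])/v[2]
def proj(n,P):
    K,d,c,r=par(n);q=(F@r.T@(np.atleast_2d(P)-c).T).T
    return cv2.projectPoints(q,np.zeros(3),np.zeros(3),K,d)[0][:,0]
def crop(img,x0,y0,w,h,s):
    return cv2.resize(img[y0:y0+h,x0:x0+w],None,fx=s,fy=s,interpolation=cv2.INTER_CUBIC)
E
python3 - <<'E'
from h import *
t=cv2.imread('pics/top0.png');s=cv2.imread('pics/side0.png')
cv2.imwrite('pics/c1.png',np.hstack([crop(t,255,185,50,50,8),crop(t,365,155,50,50,8)]))
cv2.imwrite('pics/c2.png',np.hstack([crop(s,295,220,50,50,8),crop(s,302,140,50,60,8)[:400]]))
for p in[(289,210),(176,258)]:
    P=plane('top',p,.06);print(p,P,np.hypot(*P[:2]))
for p in[(391,179)]:print(plane('top',p,.094))
for p in[(430,350)]:print(plane('top',p,0.))
for nm,p,z in[('salt',(349,240),.12),('tin?',(234,236),.07),('match',(283,269),.016),('red',(332,168),.05),('honey',(300,127),.09)]:print(nm,plane('top',p,z))
E
```

```text
(289, 210) [0.46955925 0.37705459 0.06      ] 0.6022093102151989
(176, 258) [0.33890911 0.70153509 0.06      ] 0.7791090248464002
[0.54817133 0.0856766  0.094     ]
[ 0.06004319 -0.02199256  0.        ]
salt [0.37900104 0.21114378 0.12      ]
tin? [0.3977076  0.53395632 0.07      ]
match [0.29972079 0.39995131 0.016     ]
red [0.59187749 0.24943358 0.05      ]
honey [0.70634494 0.34012613 0.09      ]
```

View pics/c1.png

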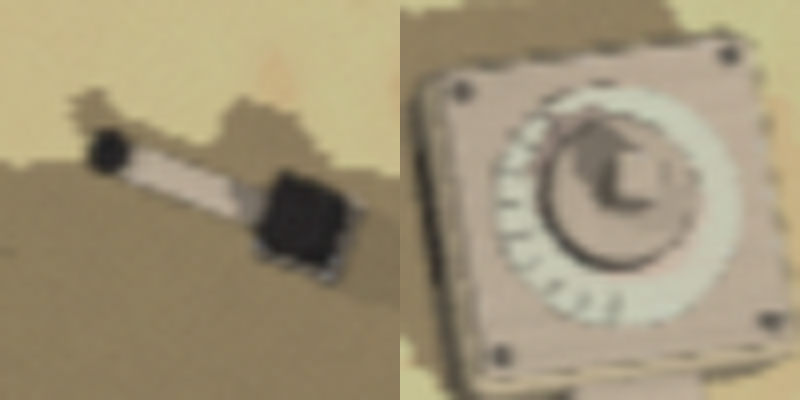

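View pics/c2.png

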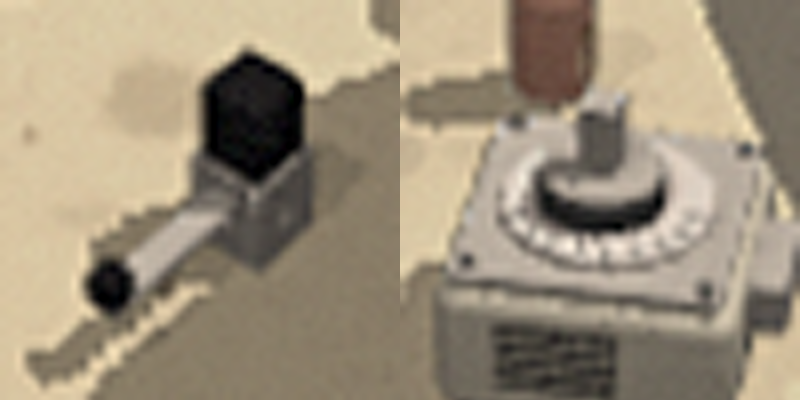

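Left crop: lever A, grip top centre at crop (305,220), about px (293,212.5), knob at px (268.6,204). In the side view the grip top is at about (326.6,230.6) and the knob at (308.7,255.6). The mill's four plate bolts, seat and spindle are visible, with the spout at the image bottom. A is at 0.60 m and B at 0.78 m, so A is the lever meant.

```bash
python3 - <<'E'
from h import *
def C(p,o):return (o[0]+(p[0]+.5)/8-.5,o[1]+(p[1]+.5)/8-.5)
def tri(pa,pb):
    (c1,v1),(c2,v2)=ray('top',pa),ray('side',pb)
    A=np.stack([v1,-v2],1);l=np.linalg.lstsq(A,c2-c1,rcond=None)[0];a=c1+v1*l[0];b=c2+v2*l[1];return (a+b)/2,np.linalg.norm(a-b)
o=(255,185);s=(295,220)
print('grip top',plane('top',C((306,219),o),.074),plane('side',C((253,85),s),.074),tri(C((306,219),o),C((253,85),s)))
print('knob',plane('top',C((109,152),o),.041),plane('side',C((110,282),s),.037))
m=(365,155);ms=(302,140)
B=[plane('top',C((u-400,v),m),.078) for u,v in[(460,92),(728,54),(770,320),(502,356)]]
Bs=[plane('side',C((u-400,v),ms),.078) for u,v in[(465,262),(517,121),(747,150),(706,290)]]
print('bolts top',np.round(B,4),np.mean(B,0));print('side',np.round(Bs,4),np.mean(Bs,0))
B=np.array(B);d=B[0]-B[3];e=B[0]-B[1];print('mill x yaw',np.degrees([np.arctan2(d[1],d[0]),np.arctan2((B[1]-B[2])[1],(B[1]-B[2])[0]),np.arctan2(e[1],e[0])-np.pi/2,np.arctan2((B[3]-B[2])[1],(B[3]-B[2])[0])-np.pi/2]))
Bs=np.array(Bs)
# side order: bolts 0=+x? print edges
for i in range(4):
    v=Bs[(i+1)%4]-Bs[i];print(np.degrees(np.arctan2(v[1],v[0])),np.linalg.norm(v))
print('tools',R.from_quat(manip.get_obs()['ee_rot']).as_matrix().round(3))
t=cv2.imread('pics/top0.png');S=cv2.imread('pics/side0.png')
print(np.hypot(*(B[0]-B[3])[:2]))
cv2.imwrite('pics/c3.png',np.hstack([crop(t,380,165,26,26,15),crop(S,314,147,26,26,15)]))
E
```

```text
grip top [0.46251162 0.36529969 0.074     ] [0.46248476 0.36959703 0.074     ] (array([0.46327455, 0.36562331, 0.06998917]), np.float64(0.0008502265207943599))
knob [0.49157738 0.4393386  0.041     ] [0.491774   0.44028722 0.037     ]
bolts top [[0.5896 0.1354 0.078 ]
 [0.6012 0.0389 0.078 ]
 [0.5047 0.0286 0.078 ]
 [0.4939 0.124  0.078 ]] [0.54734392 0.08172612 0.078     ]
side [[0.5899 0.1373 0.078 ]
 [0.6003 0.0393 0.078 ]
 [0.5032 0.0305 0.078 ]
 [0.4932 0.1261 0.078 ]] [0.54665187 0.08329772 0.078     ]
mill x yaw [6.76396196 6.13034025 6.89667962 6.48067242]
-83.92440910448997 0.0986525364850687
-174.83211842020836 0.0975427929547031
95.92878435147085 0.09617658305997218
6.623895611762959 0.09728857818916022
tools [[ 0.267  0.964 -0.   ]
 [ 0.964 -0.267 -0.001]
 [-0.001  0.    -1.   ]]
0.09637185631863077
```

View pics/c3.png

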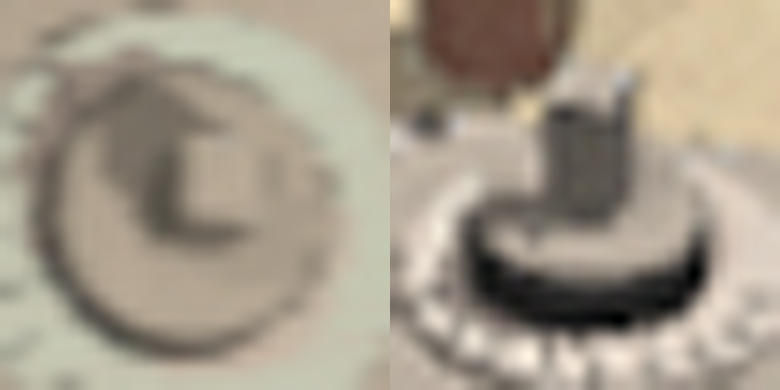

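Mill middle is about (0.547,0.0825), yaw about 6.5°. The lever hub is about (0.463,0.366), with the arm pointing at yaw 68.6°. Next I'll fit seat and spindle by edge alignment, then move.

```bash
cat > fit.py <<'E'
from h import *
from scipy.ndimage import map_coordinates,gaussian_filter
from scipy.optimize import differential_evolution
M=np.array([.547,.0825]);Y=np.radians(6.5)
G={}
for n in('top','side'):
    g=cv2.cvtColor(cv2.imread(f'pics/{n}0.png'),cv2.COLOR_BGR2GRAY).astype(float);g=gaussian_filter(g,.6)
    G[n]=(np.gradient(g,axis=1),np.gradient(g,axis=0))
def lines(n,x,y,z,s):
    cam=cams_xyz[n];a=np.linspace(0,2*np.pi,120)
    L=[np.c_[x+.0255*np.cos(a),y+.0255*np.sin(a),0*a+z]]
    r=Y-s;c=np.array([[1,1],[-1,1],[-1,-1],[1,-1]])*.008@np.array([[np.cos(r),np.sin(r)],[-np.sin(r),np.cos(r)]])+[x,y]
    t=np.linspace(.05,.95,20)[:,None]
    vis=[(lambda nn,m:nn@(cam[:2]-m)>0)((c[i]+c[(i+1)%4])/2-[x,y],(c[i]+c[(i+1)%4])/2) for i in range(4)]
    for i in range(4):
        p=np.c_[c[i]*(1-t)+c[(i+1)%4]*t]
        L.append(np.c_[p,np.full(20,z+.0315)])
        if vis[i]:L.append(np.c_[p,np.full(20,z)])
        if vis[i] or vis[i-1]:L.append(np.c_[np.repeat(c[i][None],20,0),z+.0315*t[:,0]])
    return L
cams_xyz={n:cams.camera_params(n)['xyz'] for n in G}
def score(q,ns=('top','side')):
    x,y,z,s=M[0]+q[0],M[1]+q[1],.094+q[2],q[3];tot=0
    for n in ns:
        for k,l in enumerate(lines(n,x,y,z,s)):
            p=proj(n,l);d=np.gradient(p,axis=0);d/=np.linalg.norm(d,axis=1)[:,None]+1e-9
            gx,gy=[map_coordinates(G[n][j],[p[:,1],p[:,0]],order=1) for j in(0,1)]
            v=np.abs(np.mean(np.minimum(np.abs(gx*-d[:,1]+gy*d[:,0]),25)));tot+=v*(3 if k==0 else 1)
    return -tot
if __name__=='__main__':
    b=[(-.005,.005)]*2+[(-.005,.005),(0,.3)]
    for ns in(('top','side'),('top',),('side',)):
        r=differential_evolution(score,b,args=(ns,),seed=1,maxiter=40,popsize=10);print(ns,r.x.round(4),r.fun)
        if len(ns)==2:
            for s in np.linspace(0,.3,7):
                qq=r.x.copy();qq[3]=s;print(s.round(2),round(score(qq),2),round(score(qq,('side',)),2))
            best=r.x
    ims=[]
    for n,o in(('top',(380,165)),('side',(314,147))):
        im=crop(cv2.imread(f'pics/{n}0.png'),*o,26,26,15)
        for l in lines(n,M[0]+best[0],M[1]+best[1],.094+best[2],best[3]):
            p=((proj(n,l)-o+.5)*15-.5).round().astype(int);cv2.polylines(im,[p.reshape(-1,1,2)],False,(0,0,255),1)
        ims.append(im)
    cv2.imwrite('pics/fit.png',np.hstack(ims))
E
time python3 fit.py
```

```text
Traceback (most recent call last):
  File "fit.py", line 33, in <module>
    r=differential_evolution(score,b,args=(ns,),seed=1,maxiter=40,popsize=10);print(ns,r.x.round(4),r.fun)
  File "fit.py", line 26, in score
    p=proj(n,l);d=np.gradient(p,axis=0);d/=np.linalg.norm(d,axis=1)[:,None]+1e-9
  File "h.py", line 14, in proj
    K,d,c,r=par(n);q=(F@r.T@(np.atleast_2d(P)-c).T).T
            ~~~^^^
  File "h.py", line 5, in par
    p=cams.camera_params(n);K=np.array([[p['fx'],0,p['cx']],[0,p['fy'],p['cy']],[0,0,1.]])
ValueError: time passes only in moves, steps and waits

real	0m6.870s
user	0m4.773s
sys	0m0.262s
```

Too many camera_params calls; I'll cache the parameters.

```bash
sed -i 's/^def par/from functools import lru_cache\n@lru_cache\ndef par/' h.py; time python3 fit.py
```

```text
('top', 'side') [ 3.0e-03 -2.9e-03  2.0e-04  3.0e-01] -360.0945913599164
0.0 -345.31 -218.72
0.05 -347.05 -217.56
0.1 -350.28 -217.51
0.15 -353.62 -217.85
0.2 -356.67 -217.87
0.25 -358.93 -217.45
0.3 -360.09 -216.61
('top',) [ 0.0037 -0.0039 -0.005   0.3   ] -143.62978860584897
('side',) [ 0.0016 -0.0014 -0.0006  0.0195] -224.68677806257193
real	0m11.374s
user	0m21.054s
sys	0m0.116s
```

View pics/fit.png

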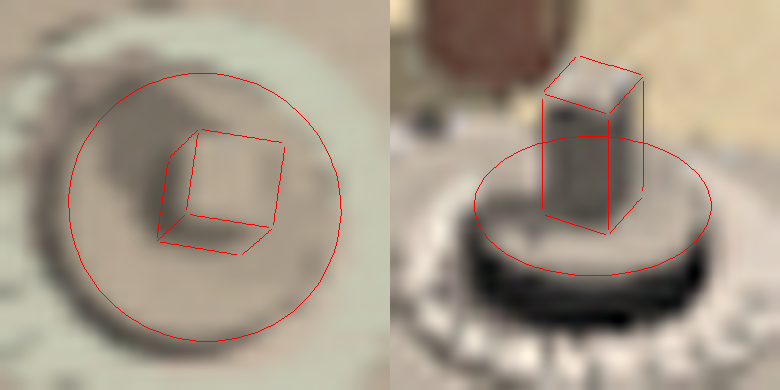

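The side view fits a setting of about 0.02–0.1. The joint fit ran to its bound in the top view and overstates it. I take seat ≈ (0.549,0.081) and setting ≈ 0.08. Moving above the lever.

>>> move_arm(moves=[[0,0,5.9,-0.147,0.348,0.1,0.0854],[0,0,5.9,-0.147,0.348,0.1,0.0854],[0,0,5.9,-0.147,0.348,0.1,0.0854],[0,0,5.9,-0.147,0.348,0.1,0.0854],[0,0,5.9,-0.147,0.348,0.1,0.0854],[0,0,5.9,-0.147,0.348,0.1,0.0854],[0,0,5.9,-0.147,0.348,0.1,0.0854],[0,0,5.9,-0.147,0.348,0.1,0.0854],[0,0,5.9,-0.147,0.348,0.1,0.0854],[0,0,5.9,-0.147,0.348,0.1,0.0854]], grip_force=60)

```text
clock: 1.1
position: [0.4635, 0.3666, 0.1307]
ee_rot: [0.827, 0.563, -0.001, 0.0]
ft_force: [-1.2, 0.2, -0.4]
grip_width: 0.998
```

>>> move_arm(moves=[[0,0,0,0,0,0.045,0.0854],[0,0,0,0,0,0.0895,0.0854],[0,0,0,0,0,0.0895,0.0854],[0,0,0,0,0,0.0895,0.02],[0,0,0,0,0,0.0895,0.02],[0,0,0,0,0,0.0895,0.02],[0,0,0,0,0,0.0895,0.02],[0,0,0,0,0,0.0895,0.02],[0,0,0,0,0,0.0895,0.02],[0,0,0,0,0,0.0895,0.02]])

```text
clock: 2.1
position: [0.4639, 0.3682, 0.0436]
ee_rot: [0.826, 0.563, 0.001, -0.0]
ft_force: [-1.2, -1.3, 7.3]
grip_width: 0.318
```

```bash
python3 - <<'E'
from h import *
o=manip.get_obs();print({k:np.round(o[k],4) for k in('position','ee_rot','ft_force','torque','grip_width','joint_pos')})
E
```

```text
{'position': array([0.4639, 0.3682, 0.0436]), 'ee_rot': array([ 8.262e-01,  5.634e-01,  1.200e-03, -3.000e-04]), 'ft_force': array([-1.2356, -1.3048,  7.3242]), 'torque': array([-0.274 ,  0.4007, -0.0117]), 'grip_width': np.float64(0.3178), 'joint_pos': array([-0.8573,  0.4309,  0.1339,  1.7536, -0.0685,  0.9592,  0.5006])}
```

>>> move_arm(moves=[[0,0,0,0,0,-0.03,0.02],[0,0,0,0,0,-0.08,0.02],[0,0,0,0,0,-0.12,0.02],[0,0,0,0,0,-0.15,0.02],[0,0,0,0,0,-0.15,0.02],[0,0,0,0,0,-0.15,0.02]], grip_force=90)

```text
clock: 2.7
position: [0.4632, 0.3675, 0.1923]
ee_rot: [0.826, 0.563, 0.001, -0.0]
ft_force: [1.0, -0.1, -2.6]
grip_width: 0.313
```

```bash
python3 - <<'E'
from h import *
o=manip.get_obs();print({k:np.round(o[k],4) for k in('position','ee_rot','ft_force','torque','grip_width')})
r=R.from_quat(o['ee_rot']).as_matrix();print(r.round(3))
yaw=np.degrees(np.arctan2(r[1,0],r[0,0]));print('tool x yaw',yaw)
d=np.array([.549,.081,0])-o['position'];d[2]=0;print(r.T@d)
E
```

```text
{'position': array([0.4632, 0.3675, 0.1923]), 'ee_rot': array([ 8.262e-01,  5.634e-01,  5.000e-04, -2.000e-04]), 'ft_force': array([ 0.9687, -0.0623, -2.5813]), 'torque': array([-0.0527, -0.0096, -0.0445]), 'grip_width': np.float64(0.3129)}
[[ 0.365  0.931  0.001]
 [ 0.931 -0.365  0.001]
 [ 0.001  0.    -1.   ]]
tool x yaw 68.58214002493234
[-2.35414406e-01  1.84530441e-01 -2.01430061e-04]
```

>>> move_arm(moves=[[0,0,-8,-0.047,0.037,0,0.02],[0,0,-16,-0.094,0.074,0,0.02],[0,0,-23.3,-0.141,0.111,0,0.02],[0,0,-23.3,-0.188,0.148,0,0.02],[0,0,-23.3,-0.2354,0.1845,0,0.02],[0,0,-23.3,-0.2354,0.1845,0,0.02],[0,0,-23.3,-0.2354,0.1845,0,0.02],[0,0,-23.3,-0.2354,0.1845,0,0.02],[0,0,-23.3,-0.2354,0.1845,0,0.02]])

```text
clock: 3.6
position: [0.5481, 0.0821, 0.1906]
ee_rot: [0.695, 0.719, -0.001, -0.001]
ft_force: [-0.4, 0.6, -2.9]
grip_width: 0.31
```

```bash
python3 - <<'E'
from h import *
o=manip.get_obs();print({k:np.round(o[k],4) for k in('position','ee_rot','ft_force','torque')})
r=R.from_quat(o['ee_rot']).as_matrix();print('yaw',np.degrees(np.arctan2(r[1,0],r[0,0])))
ims=[]
for n,c in(('side',(295,115)),('top',(365,145))):
    im=cams.camera(n)[:,:,::-1].copy();cv2.imwrite(f'pics/{n}1.png',im);ims.append(crop(im,*c,55,80,7))
cv2.imwrite('pics/v2.png',np.hstack(ims))
E
```

```text
{'position': array([0.5481, 0.0821, 0.1906]), 'ee_rot': array([ 6.949e-01,  7.191e-01, -7.000e-04, -8.000e-04]), 'ft_force': array([-0.3974,  0.6237, -2.8517]), 'torque': array([ 0.0359, -0.0326, -0.0244])}
yaw 91.9611208295096
```

View pics/v2.png

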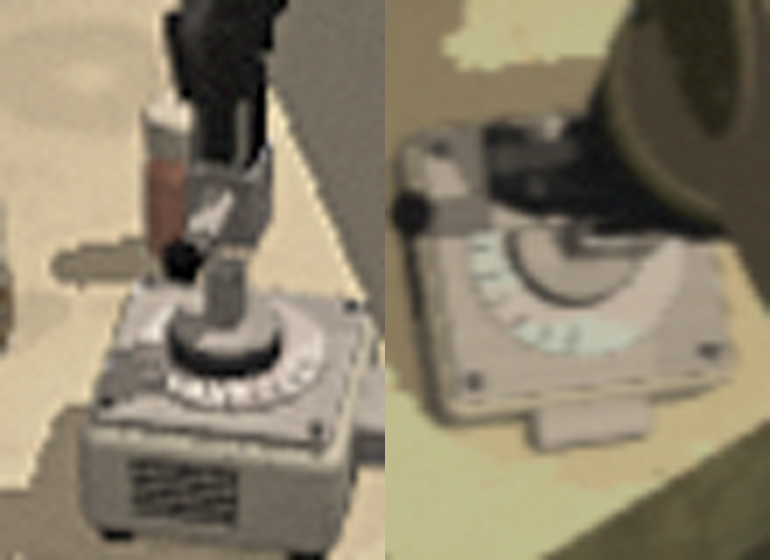

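Side view: hub spans x 188–272 and the spindle 205–245 in the 7x crop. Their front-to-side face ratios match, so the yaw agrees. Next I'll quantify the hub-to-spindle offset by projection.

```bash
python3 - <<'E'
from h import *
def ext(n,c,a,yaw,z):
    y=np.radians(yaw);q=np.array([[1,1],[-1,1],[-1,-1],[1,-1]])*a/2@np.array([[np.cos(y),np.sin(y)],[-np.sin(y),np.cos(y)]])+c
    return proj(n,np.c_[q,np.full(4,z)])
o=(295,115)
for nm,c,a,z in(('hub mid',(.5481,.0821),.032,.165),('sp mid',(.549,.081),.016,.11),('sp mid M',(.547,.0825),.016,.11)):
    p=ext('side',c,a,1.96,z);x=(p[:,0]-o[0]+.5)*7-.5;print(nm,x.min().round(1),x.max().round(1),((p[:,1]-o[1]+.5)*7-.5).mean().round(1))
# measured edge profile rows across hub and spindle
g=cv2.cvtColor(cv2.imread('pics/side1.png'),cv2.COLOR_BGR2GRAY)
for r in (141,143,145):print('hub',r,list(enumerate(g[r,318:338],318)) if 0 else g[r,318:338].tolist())
for r in (153,155,157,158):print('sp',r,g[r,318:338].tolist())
g=cv2.cvtColor(cv2.imread('pics/side0.png'),cv2.COLOR_BGR2GRAY)
for r in (155,157,158):print('sp0',r,g[r,318:338].tolist())
E
```

```text
hub mid 185.8 273.7 194.3
sp mid 206.9 249.8 293.4
sp mid M 210.1 253.0 295.9
hub 141 [82, 87, 91, 76, 80, 75, 86, 86, 81, 75, 67, 73, 70, 90, 92, 93, 191, 204, 199, 199]
hub 143 [84, 84, 80, 79, 83, 90, 107, 106, 136, 179, 107, 73, 83, 93, 89, 105, 190, 202, 197, 197]
hub 145 [84, 82, 80, 75, 100, 136, 171, 183, 178, 117, 76, 83, 83, 90, 87, 107, 189, 200, 197, 195]
sp 153 [62, 11, 0, 8, 0, 76, 108, 104, 97, 101, 91, 95, 162, 196, 197, 193, 196, 196, 196, 196]
sp 155 [122, 104, 85, 63, 77, 148, 108, 82, 79, 84, 73, 83, 157, 185, 198, 195, 186, 196, 201, 198]
sp 157 [181, 187, 184, 180, 185, 185, 116, 77, 85, 84, 87, 87, 133, 159, 159, 164, 167, 163, 166, 163]
sp 158 [186, 189, 156, 167, 176, 183, 115, 81, 82, 81, 86, 89, 134, 158, 158, 170, 183, 183, 171, 161]
sp0 155 [187, 194, 191, 188, 189, 162, 103, 79, 81, 80, 84, 82, 155, 190, 199, 199, 188, 197, 204, 203]
sp0 157 [182, 180, 176, 178, 178, 182, 116, 80, 86, 84, 87, 89, 136, 166, 169, 181, 188, 179, 182, 177]
sp0 158 [185, 191, 176, 172, 176, 184, 117, 82, 83, 86, 87, 90, 134, 159, 159, 183, 201, 200, 186, 176]
```

```bash
python3 - <<'E'
from h import *
t=cv2.imread('pics/top0.png')
for ch,nm in((2,'R'),):
    for r in range(168,190,1):print(r,t[r,380:406,ch].tolist())
o=(380,165)
for x,y in((.550,.081),):
    for z in(.094,):
        a=np.linspace(0,2*np.pi,200);p=proj('top',np.c_[x+.0255*np.cos(a),y+.0255*np.sin(a),0*a+z]);print('rim',p.min(0),p.max(0))
        y0=np.radians(1.96);q=np.array([[1,1],[-1,1],[-1,-1],[1,-1]])*.008@np.array([[np.cos(y0),np.sin(y0)],[-np.sin(y0),np.cos(y0)]])+[x,y]
        print('sptop',proj('top',np.c_[q,np.full(4,z+.0315)]).round(1).tolist())
E
```

```text
168 [177, 174, 160, 161, 184, 190, 190, 177, 159, 160, 173, 188, 189, 192, 194, 197, 197, 197, 198, 196, 194, 190, 185, 184, 184, 184]
169 [163, 152, 149, 143, 154, 157, 156, 152, 144, 144, 143, 145, 147, 150, 169, 188, 192, 194, 197, 197, 196, 193, 188, 187, 187, 189]
170 [172, 176, 183, 155, 132, 146, 146, 129, 110, 115, 132, 153, 166, 161, 158, 156, 158, 180, 194, 197, 197, 195, 193, 189, 188, 187]
171 [175, 191, 177, 147, 129, 135, 125, 106, 107, 116, 119, 127, 151, 170, 172, 172, 166, 164, 184, 195, 198, 196, 194, 192, 187, 186]
172 [170, 179, 170, 146, 129, 110, 112, 116, 118, 118, 117, 119, 124, 149, 169, 174, 175, 176, 181, 190, 195, 196, 197, 196, 192, 186]
173 [173, 148, 143, 145, 126, 126, 135, 123, 120, 120, 118, 119, 122, 130, 143, 164, 177, 177, 176, 174, 183, 193, 197, 196, 196, 191]
174 [189, 169, 148, 131, 126, 151, 148, 125, 120, 120, 117, 117, 148, 174, 174, 176, 178, 177, 176, 177, 173, 180, 194, 197, 197, 192]
175 [177, 152, 134, 109, 133, 166, 153, 124, 121, 120, 105, 104, 145, 177, 179, 182, 182, 168, 164, 177, 180, 187, 194, 197, 196, 195]
176 [164, 150, 122, 
[... 1282 characters left out ...]
 153, 177, 197, 198, 197, 198, 197]
186 [196, 195, 194, 195, 175, 133, 93, 93, 132, 162, 173, 175, 176, 175, 176, 172, 160, 153, 173, 190, 194, 197, 196, 197, 197, 195]
187 [190, 180, 181, 195, 194, 186, 153, 96, 85, 98, 114, 132, 142, 142, 134, 124, 136, 169, 192, 197, 197, 198, 197, 198, 196, 187]
188 [167, 175, 193, 198, 197, 196, 191, 170, 141, 119, 102, 99, 105, 112, 126, 159, 187, 195, 198, 199, 197, 198, 197, 197, 195, 188]
189 [180, 190, 197, 194, 193, 195, 198, 195, 191, 186, 186, 185, 186, 187, 190, 193, 197, 198, 198, 197, 198, 197, 197, 196, 183, 175]
rim [383.5675966  169.42255152] [401.71143714 187.27127278]
sptop [[391.5, 173.7], [392.0, 179.5], [397.8, 179.1], [397.4, 173.4]]
```

```bash
python3 - <<'E'
from h import *
t=cv2.imread('pics/top1.png')
p=proj('top',[[.5454,.1601,.1895],[.5454,.1601,.185]]);print('pred knob',p)
g=cv2.cvtColor(t,cv2.COLOR_BGR2GRAY);m=(g[165:186,358:380]<50).astype(np.uint8)
n,l,s,c=cv2.connectedComponentsWithStats(m);print(s[1:],c[1:]+[358,165])
s0=cv2.cvtColor(cv2.imread('pics/side1.png'),cv2.COLOR_BGR2GRAY);m=(s0[145:160,313:327]<40).astype(np.uint8)
n,l,s,c=cv2.connectedComponentsWithStats(m);print(s[1:],c[1:]+[313,145],proj('side',[[.5454,.1601,.1815]]))
t0=cv2.cvtColor(cv2.imread('pics/top0.png'),cv2.COLOR_BGR2GRAY);m=(t0[196:212,260:276]<55).astype(np.uint8)
n,l,s,c=cv2.connectedComponentsWithStats(m);print(s[1:],c[1:]+[260,196],proj('top',[[.4632+.078*.365,.3675+.078*.931,.041]]))
E
```

```text
pred knob [[368.71761957 174.678462  ]
 [368.50782918 174.97809403]]
[[21  0  1  1  1]
 [ 8  8  5  6 23]] [[379.         165.        ]
 [368.08695652 175.2173913 ]]
[[ 6  4  5  6 23]] [[320.69565217 151.82608696]] [[320.59009964 151.80393963]]
[[ 7  6  4  4 13]] [[268.38461538 203.61538462]] [[267.9226196  203.53679186]]
```

>>> move_arm(moves=[[0,0,3.5,-0.0022,0.0023,0.008,0.02],[0,0,3.5,-0.0022,0.0023,0.015,0.02],[0,0,3.5,-0.0022,0.0023,0.015,0.02],[0,0,3.5,-0.0022,0.0023,0.015,0.02],[0,0,3.5,-0.0022,0.0023,0.015,0.02]])

```text
clock: 4.2
position: [0.5514, 0.0792, 0.1771]
ee_rot: [0.717, 0.697, 0.0, 0.0]
ft_force: [0.7, 0.1, -2.3]
grip_width: 0.313
```

>>> move_arm(moves=[[0,0,0,0,0,0.002,0.02],[0,0,0,0,0,0.004,0.02],[0,0,0,0,0,0.006,0.02],[0,0,0,0,0,0.008,0.02],[0,0,0,0,0,0.008,0.02]])

```text
clock: 4.7
position: [0.5521, 0.079, 0.1715]
ee_rot: [0.717, 0.697, 0.001, 0.0]
ft_force: [-7.4, -1.6, 19.3]
grip_width: 0.312
```

Contact on the spindle top, pushing the lever towards -x. I'll back off, shift 1.5 mm that way and retry.

>>> move_arm(moves=[[0,0,0,0,0,-0.006,0.02],[0,0,0,0.0005,-0.0017,-0.005,0.02],[0,0,0,0.0005,-0.0017,-0.003,0.02],[0,0,0,0.0005,-0.0017,-0.001,0.02],[0,0,0,0.0005,-0.0017,0.0,0.02],[0,0,0,0.0005,-0.0017,0.0,0.02]])

```text
clock: 5.3
position: [0.5503, 0.0796, 0.1712]
ee_rot: [0.717, 0.697, 0.001, 0.0]
ft_force: [-8.6, -1.6, 22.4]
grip_width: 0.307
```

```bash
python3 - <<'E'
from h import *
o=manip.get_obs();print({k:np.round(o[k],4) for k in('position','ee_rot','ft_force','torque')})
E
```

```text
{'position': array([0.5503, 0.0796, 0.1712]), 'ee_rot': array([7.17e-01, 6.97e-01, 1.20e-03, 2.00e-04]), 'ft_force': array([-8.6441, -1.5916, 22.3971]), 'torque': array([-0.1068,  2.2714,  0.0096])}
```

>>> move_arm(moves=[[0,0,0,0,0,-0.003,0.02],[0,0,0,0.0006,0,-0.003,0.02],[0,0,0,0.0012,0,-0.003,0.02],[0,0,0,0.0018,0,-0.003,0.02],[0,0,0,0.0024,0,-0.003,0.02],[0,0,0,0.003,0,-0.003,0.02],[0,0,0,0.003,0,-0.003,0.02]])

```text
clock: 6.0
position: [0.5493, 0.0831, 0.1711]
ee_rot: [0.717, 0.697, -0.0, -0.001]
ft_force: [0.0, 0.3, -2.5]
grip_width: 0.316
```

>>> move_arm(moves=[[0,0,0,0,0,0.001,0.02],[0,0,0,0,0,0.002,0.02],[0,0,0,0,0,0.002,0.02]])

```text
clock: 6.3
position: [0.5496, 0.0825, 0.1695]
ee_rot: [0.717, 0.697, -0.0, -0.0]
ft_force: [-0.5, -0.2, -2.7]
grip_width: 0.315
```

>>> move_arm(moves=[[0,0,0,0,0,0.001,0.02],[0,0,0,0,0,0.002,0.02],[0,0,0,0,0,0.003,0.02],[0,0,0,0,0,0.003,0.02]])

```text
clock: 6.7
position: [0.5497, 0.0824, 0.1666]
ee_rot: [0.717, 0.697, -0.0, -0.0]
ft_force: [-0.3, -0.3, -3.1]
grip_width: 0.314
```

>>> move_arm(moves=[[0,0,0,0,0,0.001,0.02],[0,0,0,0,0,0.002,0.02],[0,0,0,0,0,0.003,0.02],[0,0,0,0,0,0.004,0.02],[0,0,0,0,0,0.004,0.02]])

```text
clock: 7.2
position: [0.5497, 0.0824, 0.1626]
ee_rot: [0.717, 0.697, -0.0, -0.0]
ft_force: [-0.3, 0.1, -2.8]
grip_width: 0.314
```

```bash
python3 - <<'E'
from h import *
o=manip.get_obs();print({k:np.round(o[k],4) for k in('position','ee_rot','ft_force','torque')})
im=cams.camera('side')[:,:,::-1].copy();cv2.imwrite('pics/side2.png',im);cv2.imwrite('pics/v3.png',crop(im,295,115,60,70,8))
E
```

```text
{'position': array([0.5497, 0.0824, 0.1626]), 'ee_rot': array([ 7.170e-01,  6.971e-01, -1.000e-04, -1.000e-04]), 'ft_force': array([-0.2916,  0.1471, -2.8082]), 'torque': array([-0.0746,  0.0232, -0.0253])}
```

View pics/v3.png

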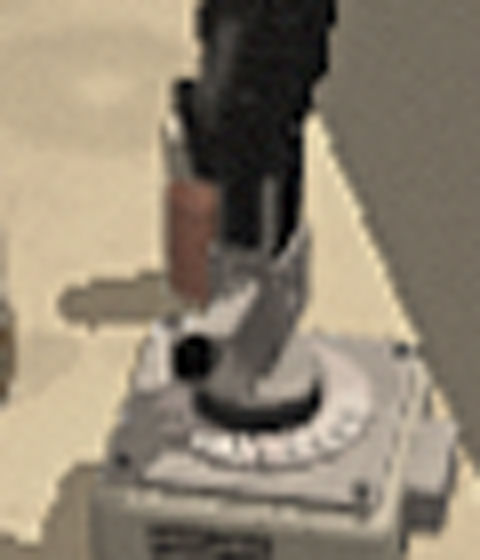

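The side view shows the hub around the spindle with the arm level. There is no side force, and the underside is about 8 mm below the spindle top, so it is in. Pressing on gently.

>>> move_arm(moves=[[0,0,0,0,0,0.001,0.02],[0,0,0,0,0,0.002,0.02],[0,0,0,0,0,0.003,0.02],[0,0,0,0,0,0.004,0.02],[0,0,0,0,0,0.004,0.02]])

```text
clock: 7.75
position: [0.5504, 0.0826, 0.1601]
ee_rot: [0.717, 0.697, 0.001, 0.0]
ft_force: [-2.0, -0.7, 6.7]
grip_width: 0.308
```

>>> move_arm(moves=[[0,0,0,0,0,0.001,0.02],[0,0,0,0,0,0.002,0.02],[0,0,0,0,0,0.003,0.02],[0,0,0,0,0,0.003,0.02]])

```text
clock: 8.15
position: [0.5504, 0.0827, 0.1568]
ee_rot: [0.717, 0.697, 0.001, 0.0]
ft_force: [0.1, 0.4, 3.4]
grip_width: 0.31
```

>>> move_arm(moves=[[0,0,0,0,0,0.0015,0.02],[0,0,0,0,0,0.003,0.02],[0,0,0,0,0,0.0045,0.02],[0,0,0,0,0,0.006,0.02],[0,0,0,0,0,0.006,0.02]])

```text
clock: 8.65
position: [0.5503, 0.0826, 0.1503]
ee_rot: [0.717, 0.697, 0.001, 0.0]
ft_force: [0.6, 0.5, 1.4]
grip_width: 0.313
```

>>> move_arm(moves=[[0,0,0,0,0,0.0015,0.02],[0,0,0,0,0,0.003,0.02],[0,0,0,0,0,0.004,0.02],[0,0,0,0,0,0.005,0.02],[0,0,0,0,0,0.005,0.02]])

```text
clock: 9.15
position: [0.55, 0.0824, 0.1443]
ee_rot: [0.717, 0.697, 0.0, 0.0]
ft_force: [6.3, 1.6, -8.1]
grip_width: 0.315
```

>>> move_arm(moves=[[0,0,0,0,0,0.001,0.02],[0,0,0,0,0,0.002,0.02],[0,0,0,0,0,0.003,0.02],[0,0,0,0,0,0.003,0.02]])

```text
clock: 9.55
position: [0.5492, 0.0823, 0.1412]
ee_rot: [0.717, 0.697, -0.001, -0.0]
ft_force: [2.6, -0.3, -4.7]
grip_width: 0.316
```

>>> move_arm(moves=[[0,0,0,0,0,0.001,0.02],[0,0,0,0,0,0.002,0.02],[0,0,0,0,0,0.002,0.02]])

```text
clock: 9.85
position: [0.5495, 0.0823, 0.1405]
ee_rot: [0.717, 0.697, -0.0, -0.0]
ft_force: [-3.3, -2.0, 5.1]
grip_width: 0.313
```

>>> move_arm(moves=[[0,0,0,0,0,0.001,0.02],[0,0,0,0,0,0.002,0.02],[0,0,0,0,0,0.002,0.02]])

```text
clock: 10.15
position: [0.5497, 0.0823, 0.1403]
ee_rot: [0.717, 0.697, 0.0, -0.0]
ft_force: [-11.2, -2.6, 21.9]
grip_width: 0.313
```

Seated: the push dropped at the click, then rose steeply at z = 0.1405. I'll relax the push and turn clockwise.

>>> move_arm(moves=[[0,0,0,0,0,-0.0015,0.02],[0,0,0,0,0,-0.0015,0.02],[0,0,5,0,0,-0.0015,0.02],[0,0,10,0,0,-0.0015,0.02],[0,0,15,0,0,-0.0015,0.02],[0,0,20,0,0,-0.0015,0.02],[0,0,25,0,0,-0.0015,0.02],[0,0,30,0,0,-0.0015,0.02],[0,0,30,0,0,-0.0015,0.02]])

```text
clock: 11.05
position: [0.5503, 0.083, 0.1405]
ee_rot: [0.874, 0.487, 0.001, -0.0]
ft_force: [-1.5, 0.3, 8.7]
grip_width: 0.308
```

```bash
python3 - <<'E'
from h import *
o=manip.get_obs();print({k:np.round(o[k],4) for k in('position','ee_rot','ft_force','torque','joint_pos')})
r=R.from_quat(o['ee_rot']).as_matrix();print('yaw',np.degrees(np.arctan2(r[1,0],r[0,0])))
E
```

```text
{'position': array([0.5503, 0.083 , 0.1405]), 'ee_rot': array([ 8.737e-01,  4.865e-01,  9.000e-04, -2.000e-04]), 'ft_force': array([-1.4923,  0.2534,  8.7496]), 'torque': array([ 0.0765,  0.3844, -0.0411]), 'joint_pos': array([-0.5424,  0.2543,  0.3601,  1.7789, -0.0995,  1.1244,  0.8662])}
yaw 58.22660954538249
```

>>> move_arm(moves=[[0,0,4,0,0,0,0.02],[0,0,8,0,0,0,0.02],[0,0,12,0,0,0,0.02],[0,0,16,0,0,0,0.02],[0,0,20,0,0,0,0.02],[0,0,20,0,0,0,0.02]])

```text
clock: 11.65
position: [0.5506, 0.0832, 0.1405]
ee_rot: [0.945, 0.328, 0.001, -0.0]
ft_force: [-0.5, 0.6, 6.1]
grip_width: 0.313
```

>>> move_arm(moves=[[0,0,3,0,0,0,0.02],[0,0,6,0,0,0,0.02],[0,0,6,0,0,0,0.02]])

```text
clock: 11.95
position: [0.5507, 0.0832, 0.1405]
ee_rot: [0.961, 0.278, 0.001, -0.0]
ft_force: [0.7, 1.5, 5.1]
grip_width: 0.315
```

```bash
cat > st.py <<'E'
from h import *
o=manip.get_obs();print({k:np.round(o[k],4) for k in('position','ft_force','torque')})
r=R.from_quat(o['ee_rot']).as_matrix();print('yaw',np.degrees(np.arctan2(r[1,0],r[0,0])))
E
python3 st.py
```

```text
{'position': array([0.5507, 0.0832, 0.1405]), 'ft_force': array([0.6565, 1.5184, 5.1364]), 'torque': array([ 0.2863, -0.1449, -0.026 ])}
yaw 32.30985006993866
```

>>> move_arm(moves=[[0,0,2,0,0,0,0.02],[0,0,4,0,0,0,0.02],[0,0,4,0,0,0,0.02]])

```text
clock: 12.25
position: [0.5508, 0.0833, 0.1405]
ee_rot: [0.97, 0.245, 0.001, -0.0]
ft_force: [0.9, 1.2, 6.0]
grip_width: 0.311
```

```bash
python3 st.py
```

```text
{'position': array([0.5508, 0.0833, 0.1405]), 'ft_force': array([0.9083, 1.2342, 5.9711]), 'torque': array([ 0.2665, -0.2713, -0.0288])}
yaw 28.351307385440776
```

>>> move_arm(moves=[[0,0,2,0,0,0,0.02],[0,0,4,0,0,0,0.02],[0,0,4,0,0,0,0.02]])

```text
clock: 12.55
position: [0.5509, 0.0833, 0.1405]
ee_rot: [0.977, 0.211, 0.002, -0.0]
ft_force: [1.3, 0.5, 5.2]
grip_width: 0.314
```

```bash
python3 st.py; python3 - <<'E'
from h import *
ims=[]
for n,c in(('side',(295,115)),('top',(365,145))):
    im=cams.camera(n)[:,:,::-1].copy();cv2.imwrite(f'pics/{n}3.png',im);ims.append(crop(im,*c,55,75,7))
cv2.imwrite('pics/v4.png',np.hstack(ims))
E
```

```text
{'position': array([0.5509, 0.0833, 0.1405]), 'ft_force': array([1.2792, 0.4958, 5.219 ]), 'torque': array([ 0.1962, -0.4195,  0.6073])}
yaw 24.401476516448042
```

View pics/v4.png

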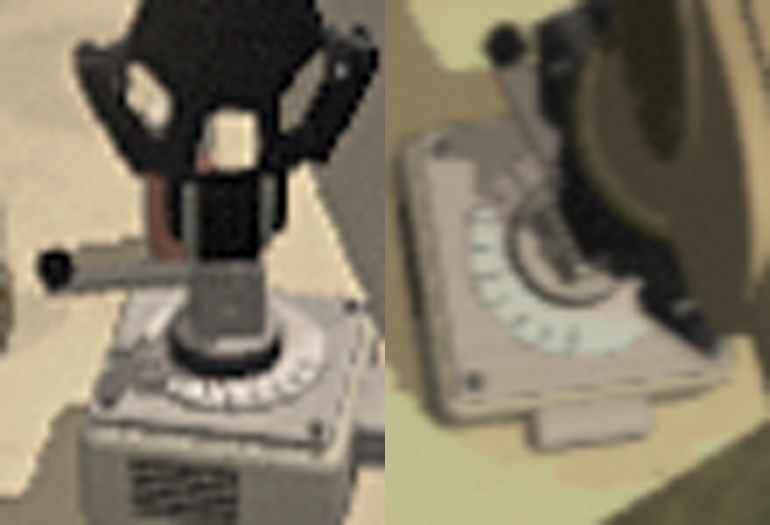

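The side view shows the hub flat on the seat and upright, with the arm turned round. The wrist moment jumped from -0.03 to 0.6 N m at yaw 24.4°, so the stop is reached, as expected with bore slack. I'll unload, open and retreat.

>>> move_arm(moves=[[0,0,0,0,0,0,0.02],[0,0,-2,0,0,-0.0015,0.02],[0,0,-2,0,0,-0.0022,0.02],[0,0,-2,0,0,-0.0022,0.0854],[0,0,-2,0,0,-0.0022,0.0854],[0,0,-2,0,0,-0.0022,0.0854],[0,0,-2,0,0,-0.0022,0.0854],[0,0,-2,0,0,-0.0022,0.0854]])

```text
clock: 13.45
position: [0.5497, 0.0824, 0.1416]
ee_rot: [0.974, 0.228, 0.0, -0.0]
ft_force: [-0.3, -0.2, -0.6]
grip_width: 0.996
```

>>> move_arm(moves=[[0,0,0,0,0,-0.02,0.0854],[0,0,0,0,0,-0.06,0.0854],[0,0,0,0,0,-0.1,0.0854],[0,0,0,0,0,-0.14,0.0854],[0,0,0,0,0,-0.15,0.0854],[0,0,0,0,0,-0.15,0.0854]])

```text
clock: 14.05
position: [0.5505, 0.0825, 0.2931]
ee_rot: [0.974, 0.228, 0.002, -0.0]
ft_force: [0.0, -0.8, -1.4]
grip_width: 0.996
```

```bash
python3 st.py; python3 - <<'E'
from h import *
ims=[]
for n,c in(('side',(265,105)),('top',(365,125))):
    im=cams.camera(n)[:,:,::-1].copy();cv2.imwrite(f'pics/{n}4.png',im);ims.append(crop(im,*c,90 if n=='side' else 60,90,5))
cv2.imwrite('pics/v5.png',np.hstack(ims))
E
```

```text
{'position': array([0.5505, 0.0825, 0.2931]), 'ft_force': array([ 0.0476, -0.8038, -1.4267]), 'torque': array([0.0166, 0.003 , 0.0483])}
yaw 26.376836048197166
```

View pics/v5.png

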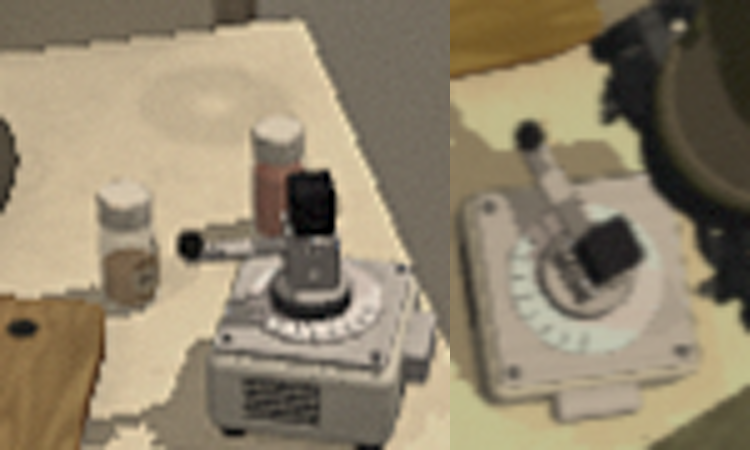

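```bash
python3 - <<'E'
from h import *
for n,b in(('top',(372,145,16,14)),('side',(298,148,10,12))):
    g=cv2.cvtColor(cv2.imread(f'pics/{n}4.png'),cv2.COLOR_BGR2GRAY);m=(g[b[1]:b[1]+b[3],b[0]:b[0]+b[2]]<55).astype(np.uint8)
    k,l,s,c=cv2.connectedComponentsWithStats(m);i=1+s[1:,4].argmax();px=c[i]+b[:2]
    P=plane(n,px,.0967+(.041 if n=='top' else .036));d=P[:2]-[.5497,.0824];print(n,px,P,np.degrees(np.arctan2(d[1],d[0])),np.hypot(*d))
E
```

```text
top [380.41176471 152.11764706] [0.61622812 0.119309   0.1377    ] 29.02098368064063 0.07608064404217768
side [302.57894737 153.89473684] [0.61768606 0.1213658  0.1327    ] 29.81891889549017 0.07836094322425007
```

```bash
python3 -c "
from workcell import manip
print(manip.hand_in())"
```

```text
the job is handed in; nothing more can be done
None
```

The lever nearest the base was put on the spindle, pressed home, turned clockwise to the stop and released. The job was handed in after about 14 s of robot time, with the arm clear. No verdict was reported.

- **Fitting:** The first placement landed on the spindle top at about 22 N, because the camera estimate was roughly 3 mm off in y. A light sideways sweep then let the bore drop onto the spindle.
- **Pressing home:** The ball met the bore at about 9 N and the push dropped at the click. It then rose steeply at the seat, peaking at about 22 N. The underside came out at about 97 mm above the worktop, taken from the tool height.
- **Turning:** The wrist moment jumped to about 0.6 N m at the end of the turn, which I took as the stop. The expected 0.12 N m turning resistance did not show clearly in the readings before that.
- **Final pictures:** After release the lever stands seated and upright, with its arm at about 29° yaw. Its last push was at 24.4°, so it moved back about 5° within the play of the bore. Allowing for that play, the setting should be between about 1.02 and 1.1 rad, but I could not read it directly.
- **Other things:** I saw no sign that a bystander was touched, but I checked only the area around the mill in the last pictures, not every object.

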